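Check in a donated tin with the hand scanner

ROBOT

A 6-joint arm with a two-finger parallel gripper is mounted at the origin on the work surface. World frame = base frame: x ahead of the robot, y to its left, z up, the work surface at z = 0. Lengths are in m, angles in degrees, forces in N, time in s.
With the tool pointing down it reaches from about 0.35 to 0.925 m from the base axis. Payload 6.4 kg.
Tool frame: the origin (TCP) lies at the very end of the fingers, on their centre line; the grasp point (between the pads) lies 19 mm behind it; z points along the fingers, y is the direction in which the jaws open and shut (so a half turn about z gives the same grasp; the last joint's range is limited). The gripper opens to 94 mm and grips with 3 to 60 N. Pads are 16 mm wide; open, the fingers measure 119 mm over their backs; the gripper's body (75 mm by 177 mm) begins 78 mm behind the grasp point.
Start: joints at [53.738, 14.043, 89.255, -0, 76.702, -9.975], TCP at [0.288, 0.583, 0.205] pointing down, gripper open.
Joint ranges: [-179.41, 179.41], [-58.25, 129.5], [7.25, 145.43], [-54.29, 234.29], [11.92, 165.04], [-157.13, 157.13]. Speed limits (degrees/s): [147.25, 147.25, 180, 180, 180, 180].

INTERFACE

Orientations are given as a 3x3 rotation matrix whose columns are the frame's x, y, z axes.
In Python, from plant import manip gives the robot as it stands.
- The arm moves only by the tool jog_arm, never from a script. Its argument "motion" is a list of rows, each a list of 2 entries, a list of its own where there are three numbers: the shift along the tool's x, y, z in m, then the turn about the tool's z in rad. In form: [[[tx, ty, tz], yaw], ...]. A call has 1 to 12 rows; each row shifts and turns the commanded pose from where the row before left it, along the tool's axes as they then stand; what a row does not reach is not made up. A row lasts 1/12 s, in which the tool goes at most 41.7 mm and 7.16 degrees, less where a joint would pass 70% of its speed; a pose out of reach is approached as far as the arm can. A call with a gripper value outside its range is refused whole. "hand" is the gripper command: -1 is fully open, 1 is shut, values between are in proportion, set as the call begins (left out, the last holds). The fingers move at their own pace and stop on an object; "squeeze" is the grip in N (left out, the last holds). Time passes only in rows, so rows that do not move let the fingers close. It gives the time, the measured TCP pose, the force and the opening at its end, in the units of the state.
- manip.state(): the state, without advancing time (a new reading comes with each control period).
- manip.snapshot(name): name is "side" or "top" or "wrist"; returns a dict with "img" (384x512x3 uint8, blue, green, red), "z_map" (384x512 float32, m along the optical axis (not along the pixel's ray), 0 where there is no reading), "camera_matrix" (3x3 intrinsics, pixels), "origin" and "orientation" of the camera in the world. Camera axes: x right, y down, z forward; pixel columns grow to the right and rows downward; lengths in m; the calibration is good to about 2 mm. The wrist camera is an equidistant fisheye: a pixel r from the principal point sees the ray r / f radians off the axis. A picture is of the moment at which its call begins.
- manip.hand_in(): hands the job in, once; it reports no verdict.
The state is a dict: "time": time; "joint_positions": joint angles; "qd": joint speeds; "tau": joint torques, N m; "tool_pos": TCP position; "tcp_rot": TCP orientation; "contact_force": force on the tool from outside, world axes, zero at the start; "moment": the same for the moment, N m; "gripper_width": finger opening in m.
Only numpy, scipy, OpenCV 4.12 (cv2) and the standard library are available. Lean on these libraries where they do the work, as an engineer would, in place of code of your own. Each camera call takes 0.05 s, during which the arm holds its last target. There are 200 camera calls.

TASK

Check in the donated red tin: turn it on the spot until its barcode squarely faces the scanner dock, and leave it standing there. Then draw the hand scanner up out of the dock and hold it in the air, slanted about 45 degrees, with its window aimed down at the middle of the barcode from about 10 cm away. Finish while still holding the scanner still like that, touching nothing else with it, and leave the other groceries alone.

Things in the scene. Friction and masses are not known exactly. Their poses are not given: they have to be found in the camera images.
- dock: Scanner dock, grey plastic, fixed to the table. Foot 110 x 90 x 20 mm; on it a 56 x 56 mm square post up to 80 mm above the table with an open 40 x 40 mm pocket 60 mm deep (its floor 20 mm above the table). Origin: centre of its underside; z up; +x is the side with the dark window, roughly towards the tin.
- dock_mouth (a point): Centre of the dock pocket's mouth, 80 mm above the table, straight above the dock's origin; axes as the dock.
- wand: Hand scanner: loose stick 160 mm long, 105 to 196 g, standing nose down in the dock pocket (2 mm play a side), sides parallel to the dock's. Origin: centre of the nose face (red window), 20 mm above the table when docked; z runs from nose to tail, so the window looks along -z. Black head 36 x 36 mm up to 50 mm from the nose, then a blue handle 26 x 26 mm.
- wand_center (a point): Middle of the hand scanner, on its axis, 80 mm from the nose (100 mm above the table while docked); axes as the scanner. The handle shows from 80 to 180 mm above the table; a good grip is about 125 mm from the nose.
- wand_nose (a point): Centre of the scanner's window at its nose end; axes as the scanner (window looks along -z).
- tin: The donated tin, loose, a red upright cylinder 55 mm in diameter, 90 mm tall, 154 to 308 g, on the table about 200 mm from the dock. Origin: centre of its underside; z up; +x points to the middle of its barcode, a white and black striped patch 33 mm wide and 50 mm high; a yellow dot on the lid lies on the same side.
- tin_center (a point): Centre of the tin, on its axis, 45 mm up; axes as the tin (+x to the barcode).
- tin_mark (a point): Middle of the barcode, on the tin's side, 27.5 mm from its axis and 45 mm up; axes as the tin.
- jar_mid (a point): Bystander: amber glass jar with brass lid, 66 mm diameter, 110 mm tall; the point is half-way up. Leave it.
- can_mid (a point): Bystander: can with a green label, 72 mm diameter, 100 mm tall; the point is half-way up. Leave it.
- carton_mid (a point): Bystander: cardboard carton 60 x 110 x 120 mm (x, y, z); the point is half-way up. Leave it.
Things that resemble listed ones, but are neither listed nor needed, are in the scene too. Leave any brown look-alike of the wand alone.

How it is judged:
By the outcome, as a careful person would: the job done as asked, in the order asked, and still so for the second after the job is handed in, while the arm keeps its last pose, push and grip.
It also fails if it takes over 61 s, if anything falls off the work surface, if the arm or the gripper's body presses on something with over 40 N, if the wrist force passes 120 N, or if a joint passes its speed limit or range.

## Working session

There is one attempt and no reset: what is moved stays moved. The work goes in short steps, Python scripts to look and compute and a tool call to move; the robot and the scene stay as the last step left them, time stands still between calls to the robot, and variables do not carry over. Pictures are saved under pics/ and viewed, about 8 in all and at most 12, crops included, and the job is handed in when it is done.

Besides the shell and the picture viewer there is one more tool, called after "Emit:" by a JSON object that holds its "fn" and its "kwargs". jog_arm: Moves the arm, as the interface text tells. Its arguments: {"type":"object","properties":{"motion":{"type":"array","items":{"type":"array"}},"hand":{"type":"number"},"squeeze":{"type":"number"}},"required":["motion"]}

```bash
ls; mkdir -p pics
cat > h.py <<'E'
import numpy as np, cv2, json
from plant import manip
def cap(n,f):
    s=manip.snapshot(n); cv2.imwrite('pics/'+f+'.png',s['img']); np.savez('pics/'+f+'.npz',**{k:np.asarray(v) for k,v in s.items()}); return s
def load(f): return dict(np.load('pics/'+f+'.npz'))
def ray(s,u,v,fish=False):
    K=s['camera_matrix']; x=(u-K[0,2])/K[0,0]; y=(v-K[1,2])/K[1,1]
    if fish:
        r=np.hypot(x,y)+1e-12; d=np.array([x/r*np.sin(r),y/r*np.sin(r),np.cos(r)])
    else: d=np.array([x,y,1.])
    return s['orientation']@d
def onz(s,u,v,z,fish=False):
    d=ray(s,u,v,fish); return s['origin']+d*(z-s['origin'][2])/d[2]
def dep(s,u,v):
    return s['origin']+ray(s,u,v)*s['z_map'][int(round(v)),int(round(u))]
def tri(a,b):  # a,b=(origin,dir)
    (o,d),(p,e)=a,b; d=d/np.linalg.norm(d);e=e/np.linalg.norm(e)
    t=np.linalg.lstsq(np.c_[d,-e],p-o,rcond=None)[0]; q,r=o+t[0]*d,p+t[1]*e
    return (q+r)/2,np.linalg.norm(q-r)
E
python3 - <<'E'
from h import *
np.set_printoptions(precision=4,suppress=True)
ims=[]
for n in ('side','top'):
    s=cap(n,n+'0'); print(n,s['origin'],s['orientation'].tolist(),s['camera_matrix'].tolist())
cap('wrist','wrist0')
st=manip.state(); print(st)
E
```

```text
pics
side [ 0.4505 -0.8607  0.8252] [[0.9910608991407822, -0.09513330533660237, 0.09353046781662508], [-0.13286876272010015, -0.6407446380078845, 0.7561694259604621], [-0.012007751142228469, -0.761837228730572, -0.6476572016372769]] [[486.0682952990064, 0.0, 256.4742804287145], [0.0, 486.0682952990064, 191.77749477421708], [0.0, 0.0, 1.0]]
top [ 0.3811 -0.0274  1.1035] [[-0.03472996964941318, -0.9791228591369276, 0.20028044318824237], [-0.9993841221721358, 0.0350317292813491, -0.0020382084749768358], [-0.005020513756582716, -0.2002278818224031, -0.9797364899719381]] [[425.8780254810365, 0.0, 249.01287990656937], [0.0, 425.8780254810365, 191.83880384746374], [0.0, 0.0, 1.0]]
{'time': 0.15, 'joint_positions': array([53.7396, 14.0724, 89.3059, -0.0016, 76.7018, -9.9749]), 'qd': array([ 0.0021, -0.1466, -0.2412,  0.0826, -0.1031, -0.0206]), 'tau': array([  0.0011, -41.6269, -31.4981,   0.0685,   0.0316,  -0.0001]), 'tool_pos': array([0.2876, 0.5824, 0.2047]), 'tcp_rot': array([[-0.8966,  0.4428, -0.0008],
       [ 0.4428,  0.8966, -0.0011],
       [ 0.0002, -0.0014, -1.    ]]), 'contact_force': array([ 0.4326, -0.3203, -0.2746]), 'moment': array([-0.0128,  0.017 ,  0.0136]), 'gripper_width': 0.09367570378369944}
```

View pics/top0.png

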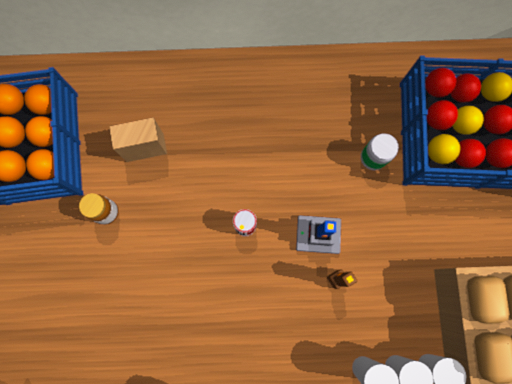

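View pics/side0.png

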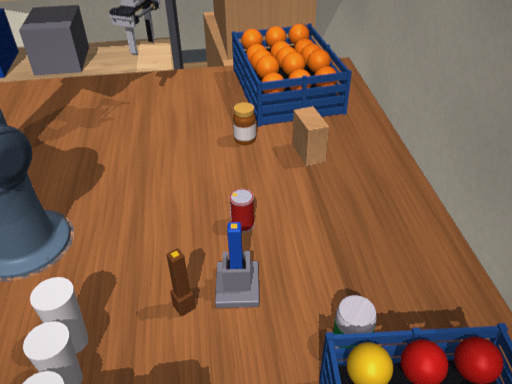

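Top view: the tin's lid is at (244,222) with its yellow dot at about (242,228). The dock is at (319,234) with the blue wand's tail at (330,226), and the brown look-alike is at (342,279). Side view: tin (242,210), wand tail (234,228), dock (238,280), look-alike (179,280).
Wand candidates are the blue stick in the dock and the brown one standing free; I choose the blue one. The only tin candidate is the red one, since the can is green and the jar amber. I'll check both in a close crop.

Run:
```python
from h import *
t=load('top0')['img'];s=load('side0')['img']
a=cv2.resize(t[195:295,225:365],None,fx=5.6,fy=5.6,interpolation=cv2.INTER_CUBIC)[:, :784]
a=cv2.resize(t[200:265,225:355],(520,260),interpolation=cv2.INTER_CUBIC)
b=cv2.resize(s[180:310,200:270],(280,520),interpolation=cv2.INTER_CUBIC)
c=np.zeros((520,800,3),np.uint8);c[:260,:520]=a;c[:,520:]=b
w=load('wrist0')['img']; c[260:520,:347]=cv2.resize(w,(347,260))
cv2.imwrite('pics/crop1.png',c)
```

```text
(no output)
```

View pics/crop1.png

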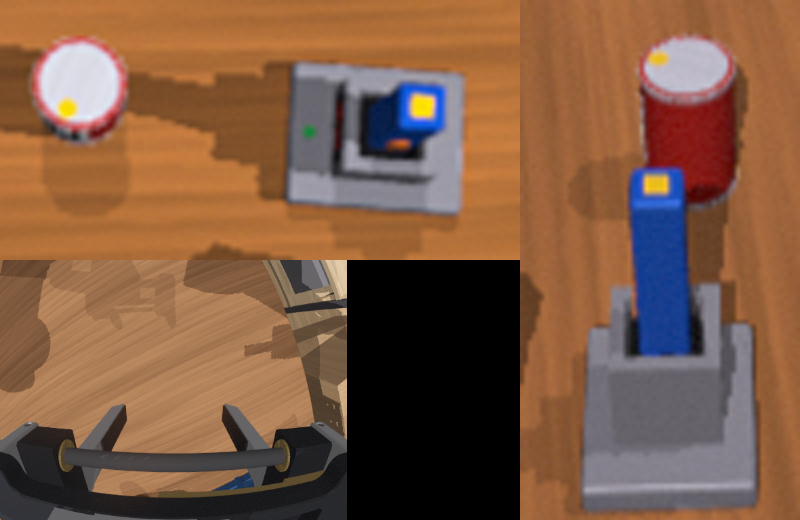

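The crop confirms the choice. The blue wand has a yellow tail patch and sits in the dock, whose dark window side faces the tin. The tin's dot is on its robot-side, away from the dock. Next I measure.

```bash
cat > m.py <<'E'
from h import *
np.set_printoptions(precision=4,suppress=True)
def blob(s,box,lo,hi):
    u0,v0,u1,v1=box; h=cv2.cvtColor(s['img'],cv2.COLOR_BGR2HSV)
    m=np.zeros(h.shape[:2],np.uint8); m[v0:v1,u0:u1]=cv2.inRange(h,np.array(lo),np.array(hi))[v0:v1,u0:u1]
    n,l,st,c=cv2.connectedComponentsWithStats(m); i=1+np.argmax(st[1:,4]); return c[i],st[i],(l==i).astype(np.uint8)
Y=((18,120,120),(38,255,255));W=((0,0,120),(179,70,255));B=((105,120,30),(130,255,255))
def lidc(s,box):
    c,st,m=blob(s,box,*W); cn=max(cv2.findContours(m,0,2)[0],key=cv2.contourArea); return cv2.fitEllipse(cv2.convexHull(cn))
E
python3 - <<'E'
from m import *
T=load('top0');S=load('side0')
eT=lidc(T,(225,203,262,240));eS=lidc(S,(225,184,262,212));print(eT,eS)
p=tri((T['origin'],ray(T,*eT[0])),(S['origin'],ray(S,*eS[0])));print('lid',p)
yT=blob(T,(225,203,262,240),*Y);yS=blob(S,(225,184,262,204),*Y)
q=tri((T['origin'],ray(T,*yT[0])),(S['origin'],ray(S,*yS[0])));print('dot',q,yT[:2],yS[:2])
for s,e,y in((T,eT,yT),(S,eS,yS)):
  a=onz(s,*e[0],.09);b=onz(s,*y[0],.09);d=b-a;print('z.09',a,b,np.linalg.norm(d),np.degrees(np.arctan2(d[1],d[0])))
wT=blob(T,(315,215,345,240),*Y);wS=blob(S,(222,220,245,235),*Y)
print('tail',tri((T['origin'],ray(T,*wT[0])),(S['origin'],ray(S,*wS[0]))),onz(T,*wT[0],.18),onz(S,*wS[0],.18))
# dock foot: depth cloud grey pixels
for s,box in((T,(290,205,350,262)),(S,(205,215,270,315))):
  u,v=np.meshgrid(np.arange(box[0],box[2]),np.arange(box[1],box[3]));u=u.ravel();v=v.ravel()
  K=s['camera_matrix'];z=s['z_map'][v,u];P=np.c_[(u-K[0,2])/K[0,0],(v-K[1,2])/K[1,1],np.ones(len(u))]*z[:,None]@s['orientation'].T+s['origin']
  h=cv2.cvtColor(s['img'],cv2.COLOR_BGR2HSV)[v,u]
  for lo,hi,n in((.012,.028,'foot'),(.072,.088,'post'),(.17,.19,'tail')):
    k=(P[:,2]>lo)&(P[:,2]<hi)&(h[:,1]<90) if n!='tail' else (P[:,2]>lo)&(P[:,2]<hi)
    if k.sum()<8:print(n,k.sum());continue
    r=cv2.minAreaRect(P[k,:2].astype(np.float32)*1000);print(n,k.sum(),r,P[k,2].mean())
E
```

```text
((244.3327178955078, 220.24969482421875), (19.88958740234375, 20.082714080810547), 3.6320559978485107) ((241.4713134765625, 196.49325561523438), (15.465547561645508, 20.7670955657959), 100.56708526611328)
lid (array([ 0.5195, -0.0159,  0.0917]), np.float64(0.0010039376964172037))
dot (array([ 0.5035, -0.0087,  0.0948]), np.float64(0.00019890794787740117)) (array([241.5   , 226.7143]), array([240, 225,   4,   4,  14], dtype=int32)) (array([234.    , 194.1538]), array([232, 193,   5,   3,  13], dtype=int32))
z.09 [ 0.5193 -0.0159  0.09  ] [ 0.5039 -0.0086  0.09  ] 0.016943655606096893 154.5909981248122
z.09 [ 0.5202 -0.0139  0.09  ] [ 0.5039 -0.0031  0.09  ] 0.019537252293088204 146.43455897083902
tail (array([ 0.4874, -0.2021,  0.1832]), np.float64(0.0001080348417066161)) [ 0.4878 -0.2028  0.18  ] [ 0.4875 -0.1988  0.18  ]
foot 843 ((487.89874267578125, -203.53807067871094), (109.51223754882812, 89.67218780517578), 83.85521697998047) 0.02023863584882818
post 229 ((488.2310485839844, -203.07833862304688), (57.32707595825195, 56.444515228271484), 83.78873443603516) 0.07980381930003717
tail 153 ((488.0694274902344, -203.39064025878906), (26.360902786254883, 26.26164436340332), 84.75545501708984) 0.1796603007047642
foot 1054 ((494.29071044921875, -138.29656982421875), (240.08363342285156, 89.97848510742188), 83.98841857910156) 0.020480708466966407
post 343 ((487.2894287109375, -200.1459503173828), (60.483882904052734, 54.96014404296875), 83.44758605957031) 0.07938897831218746
tail 176 ((487.0743103027344, -202.0535125732422), (27.560882568359375, 24.988418579101562), 84.03790283203125) 0.17911456432635783
```

Dock: (0.488, -0.2035), with +x at 83.9°. Tin: (0.5195, -0.0155), barcode bearing about 150°. It has to face about -99.5°, so it turns 110° counter-clockwise. Moving above the tin.

Emit:
{"fn": "jog_arm", "kwargs": {"motion": [[[-0.013,-0.012,0],0],[[-0.026,-0.024,0],0],[[-0.026,-0.024,0],0],[[-0.026,-0.024,0],0],[[-0.026,-0.024,0],0],[[-0.026,-0.024,0],0],[[-0.026,-0.024,0],0],[[-0.026,-0.024,0],0],[[-0.026,-0.024,0],0],[[-0.026,-0.024,0],0],[[-0.026,-0.024,0],0],[[-0.026,-0.024,0],0]], "hand": -1, "squeeze": 20}}

```text
time: 1.15
tool_pos: [0.4338, 0.2013, 0.2054]
tcp_rot: [[-0.897, 0.443, 0.0], [0.443, 0.897, 0.0], [0.0, 0.0, -1.0]]
contact_force: [1.4, -0.1, 0.0]
gripper_width: 0.0942
```

Emit:
{"fn": "jog_arm", "kwargs": {"motion": [[[-0.026,-0.024,0],0],[[-0.026,-0.024,0],0],[[-0.026,-0.024,0],0],[[-0.026,-0.024,0],0],[[-0.026,-0.022,0],0],[[-0.026,-0.022,0],0],[[-0.0147,-0.0136,0],0],[[0,0,0],0.11],[[0,0,0],0.12],[[0,0,0],0.12],[[0,0,0],0.12],[[0,0,0],0.12]]}}

```text
time: 2.15
tool_pos: [0.5185, -0.0105, 0.2051]
tcp_rot: [[-0.493, 0.87, -0.001], [0.87, 0.493, 0.0], [0.0, -0.001, -1.0]]
contact_force: [0.1, -1.0, 0.9]
gripper_width: 0.094
```

Emit:
{"fn": "jog_arm", "kwargs": {"motion": [[[0,0,0],0.12],[[0,0,0],0.12],[[0,0,0],0.12],[[0,0,0],0.12],[[0,0,0],0.12],[[0,0,0],0.12],[[0,0,0],0.12],[[0,0,0],0.12],[[0,0,0],0.12],[[0,0,0],0.12],[[0,0,0],0.12],[[0,0,0],0.12]]}}

```text
time: 3.15
tool_pos: [0.5185, -0.0104, 0.2051]
tcp_rot: [[0.798, 0.603, -0.001], [0.603, -0.798, 0.0], [-0.0, -0.0, -1.0]]
contact_force: [1.3, -0.8, 0.3]
gripper_width: 0.0941
```

```bash
cat >> h.py <<'E'
def rel(x,y,z):
    st=manip.state(); R=st['tcp_rot']; print('t',st['time'],'pos',st['tool_pos'],'q',st['joint_positions'],'F',st['contact_force'],'w',st['gripper_width'],'jaw',np.degrees(np.arctan2(R[1,1],R[0,1])),'zax',R[:,2]); print('tool delta',R.T@(np.array([x,y,z])-st['tool_pos']))
E
python3 - <<'E'
from m import *
cap('wrist','wrist1');rel(.5195,-.0155,.042)
E
```

```text
t 3.2 pos [ 0.5185 -0.0103  0.2051] q [-13.6836  -3.7454 108.3222   0.002   75.452   39.4666] F [-0.1956 -0.0056  1.5048] w 0.09376680937820753 jaw -53.15066163603553 zax [-0.0005  0.0002 -1.    ]
tool delta [-0.0023  0.0048  0.1631]
```

View pics/wrist1.png

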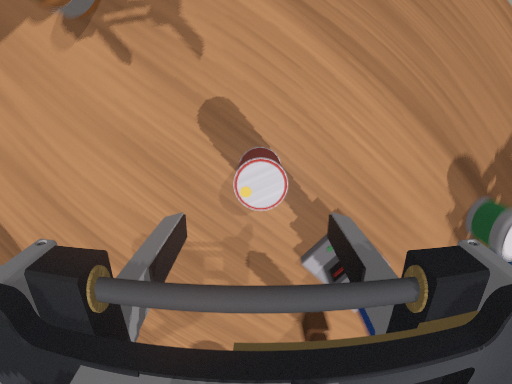

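The wrist view shows the tin's lid at (261,184), the dot at (246,192), and the dock and wand between the fingers' right side. I'll refine with this view.

Run:
```python
from m import *
s=load('wrist1');T=load('top0')
e=lidc(s,(225,150,300,215));y=blob(s,(230,170,262,205),*Y);print(e,y[:2])
a=onz(s,*e[0],.09,True);b=onz(s,*y[0],.09,True);d=b-a;print(a,b,np.linalg.norm(d),np.degrees(np.arctan2(d[1],d[0])))
print(tri((T['origin'],ray(T,244.33,220.25)),(s['origin'],ray(s,*e[0],True))))
```

```text
((260.252685546875, 184.28128051757812), (46.466766357421875, 47.59971237182617), 84.71949005126953) (array([245.3333, 191.4744]), array([241, 187,  10,  10,  78], dtype=int32))
[ 0.5183 -0.014   0.09  ] [ 0.5029 -0.0064  0.09  ] 0.017146574850404626 153.63632178275418
(array([ 0.5188, -0.0149,  0.0899]), np.float64(0.002120236273049928))
```

Emit:
{"fn": "jog_arm", "kwargs": {"motion": [[[-0.0024,0.0041,0.01],0],[[0,0,0.02],0],[[0,0,0.02],0],[[0,0,0.02],0],[[0,0,0.02],0],[[0,0,0.02],0],[[0,0,0.02],0],[[0,0,0.015],0],[[0,0,0.01],0],[[0,0,0.008],0],[[0,0,0],0],[[0,0,0],0]]}}

```text
time: 4.2
tool_pos: [0.5194, -0.0152, 0.0425]
tcp_rot: [[0.794, 0.608, -0.0], [0.608, -0.794, -0.0], [-0.0, -0.0, -1.0]]
contact_force: [0.9, 0.1, 1.0]
gripper_width: 0.0943
```

Emit:
{"fn": "jog_arm", "kwargs": {"motion": [[[0,0,0],0],[[0,0,0],0],[[0,0,0],0],[[0,0,0],0],[[0,0,0],0],[[0,0,0],0],[[0,0,0],0],[[0,0,0],0],[[0,0,0],0],[[0,0,0],0],[[0,0,0],0],[[0,0,0],0]], "hand": 1, "squeeze": 20}}

```text
time: 5.2
tool_pos: [0.5193, -0.015, 0.0426]
tcp_rot: [[0.794, 0.607, -0.0], [0.607, -0.794, 0.0], [0.0, -0.0, -1.0]]
contact_force: [-1.8, 1.4, 3.4]
gripper_width: 0.0544
```

Emit:
{"fn": "jog_arm", "kwargs": {"motion": [[[0,0,0],-0.05],[[0,0,0],-0.09],[[0,0,0],-0.09],[[0,0,0],-0.09],[[0,0,0],-0.09],[[0,0,0],-0.09],[[0,0,0],-0.09],[[0,0,0],-0.09],[[0,0,0],-0.09],[[0,0,0],-0.09],[[0,0,0],-0.09],[[0,0,0],-0.09]]}}

```text
time: 6.2
tool_pos: [0.5197, -0.0152, 0.0426]
tcp_rot: [[-0.126, 0.992, 0.001], [0.992, 0.126, -0.0], [-0.0, 0.001, -1.0]]
contact_force: [-0.0, 0.4, 2.9]
gripper_width: 0.0546
```

Emit:
{"fn": "jog_arm", "kwargs": {"motion": [[[0,0,0],-0.09],[[0,0,0],-0.09],[[0,0,0],-0.09],[[0,0,0],-0.09],[[0,0,0],-0.09],[[0,0,0],-0.09],[[0,0,0],-0.09],[[0,0,0],-0.09],[[0,0,0],-0.06],[[0,0,0],-0.042],[[0,0,0],0],[[0,0,0],0]]}}

```text
time: 7.2
tool_pos: [0.5197, -0.0153, 0.0426]
tcp_rot: [[-0.809, 0.587, 0.001], [0.587, 0.809, -0.0], [-0.001, 0.0, -1.0]]
contact_force: [-0.3, -0.1, 2.0]
gripper_width: 0.0547
```

Run:
```python
from m import *
rel(.519,-.015,.042)
s=cap('wrist','wrist2')
e=lidc(s,(225,150,300,215));y=blob(s,(230,170,300,215),*Y);print(e,y[:2])
a=onz(s,*e[0],.09,True);b=onz(s,*y[0],.09,True);d=b-a;print(a,b,np.linalg.norm(d),np.degrees(np.arctan2(d[1],d[0])))
```

```text
t 7.2 pos [ 0.5197 -0.0153  0.0426] q [-14.1877   9.0997 113.9069  -0.0083  56.9376 -68.2083] F [-0.3404 -0.1311  1.9634] w 0.05474426683496924 jaw 54.02510841103364 zax [ 0.0009 -0.0004 -1.    ]
tool delta [ 0.0007 -0.0002  0.0006]Traceback (most recent call last):
  File "<stdin>", line 4, in <module>
  File "m.py", line 6, in blob
    n,l,st,c=cv2.connectedComponentsWithStats(m); i=1+np.argmax(st[1:,4]); return c[i],st[i],(l==i).astype(np.uint8)
                                                      ~~~~~~~~~^^^^^^^^^^
    return _wrapfunc(a, 'argmax', axis=axis, out=out, **kwds)
    return bound(*args, **kwds)
ValueError: attempt to get argmax of an empty sequence
```

View pics/wrist2.png

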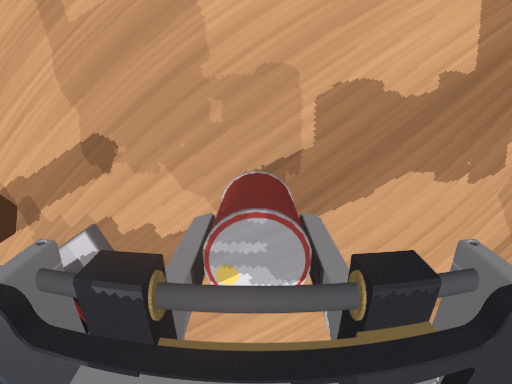

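The tin turned with the jaws, and its dot now sits lower left at (226,273), towards the dock. I release, rise and re-measure.

Emit:
{"fn": "jog_arm", "kwargs": {"motion": [[[0,0,0],0],[[0,0,0],0],[[0,0,0],0],[[0,0,0],0],[[0,0,0],0],[[0,0,0],0],[[0,0,0],0],[[0,0,0],0],[[0,0,0],0],[[0,0,-0.005],0],[[0,0,-0.01],0],[[0,0,-0.02],0]], "hand": -1}}

```text
time: 8.25
tool_pos: [0.5177, -0.0147, 0.0766]
tcp_rot: [[-0.81, 0.587, -0.004], [0.587, 0.81, 0.001], [0.004, -0.002, -1.0]]
contact_force: [-0.3, -0.1, 0.1]
gripper_width: 0.0937
```

Emit:
{"fn": "jog_arm", "kwargs": {"motion": [[[0,0,-0.03],0],[[0,0,-0.03],0],[[0,0,-0.03],0],[[0,0,-0.03],0],[[0,0,-0.01],0],[[0,0,0],0],[[0,0,0],0]]}}

```text
time: 8.83
tool_pos: [0.5191, -0.0151, 0.2071]
tcp_rot: [[-0.81, 0.587, 0.0], [0.587, 0.81, -0.0], [-0.0, -0.0, -1.0]]
contact_force: [-0.3, 0.2, -0.4]
gripper_width: 0.0938
```

Run:
```python
from m import *
rel(.488,-.203,.25)
s=cap('wrist','wrist3');S=cap('side','side3')
e=lidc(s,(215,140,310,225));y=blob(s,(230,150,300,215),*Y);print(e,y[:2])
a=onz(s,*e[0],.09,True);b=onz(s,*y[0],.09,True);d=b-a;print(a,b,np.linalg.norm(d),np.degrees(np.arctan2(d[1],d[0])), np.degrees(np.arctan2(-.2035-a[1],.488-a[0])))
c=np.zeros((520,800,3),np.uint8)
c[:384,:512]=s['img'];c[:,520:]=cv2.resize(S['img'][180:310,200:270],(280,520),interpolation=cv2.INTER_CUBIC)
cv2.imwrite('pics/crop3.png',c)
```

```text
t 8.8333 pos [ 0.5191 -0.0151  0.2071] q [-14.185   -3.7766 108.1418  -0.0023  75.6315 -68.2698] F [-0.2781  0.2172 -0.3965] w 0.09375946321982151 jaw 54.085420376109276 zax [ 0.     -0.0001 -1.    ]
tool delta [-0.0851 -0.1704 -0.0429]
((256.77386474609375, 182.04368591308594), (46.30644226074219, 47.488365173339844), 92.18093872070312) (array([242.0263, 189.2105]), array([237, 185,  11,  10,  76], dtype=int32))
[ 0.5181 -0.0146  0.09  ] [ 0.5154 -0.0315  0.09  ] 0.01706131703364796 -99.27269424289072 -99.06220456731587
```

View pics/crop3.png

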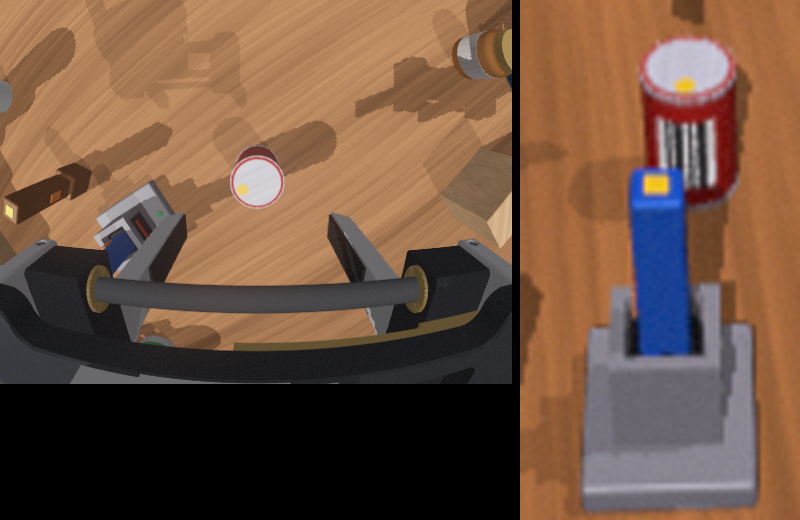

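The tin stands at (0.5185, -0.0147). Its dot bears -99.3° against -99.1° for the dock, and the stripes face the dock in the side view. Next is the wand, so I turn the jaws across the dock axis and rise.

Emit:
{"fn": "jog_arm", "kwargs": {"motion": [[[0,0,-0.005],0.081],[[0,0,-0.005],0.12],[[0,0,-0.005],0.12],[[0,0,-0.005],0.12],[[0,0,-0.005],0.12],[[0,0,-0.005],0.12],[[0,0,-0.005],0.12],[[0,0,-0.005],0.12],[[0,0,-0.005],0.08],[[0,0,0],0.05],[[0,0,0],0]], "hand": -0.28}}

```text
time: 9.85
tool_pos: [0.5185, -0.0149, 0.2504]
tcp_rot: [[0.108, 0.994, -0.003], [0.994, -0.108, 0.001], [0.0, -0.003, -1.0]]
contact_force: [-0.1, -0.3, -0.1]
gripper_width: 0.06
```

Run:
```python
from m import *
rel(.4877,-.203,.25)
T=load('top0');S=load('side0')
a=blob(T,(335,270,360,292),*Y);b=blob(S,(168,245,190,262),*Y);print(tri((T['origin'],ray(T,*a[0])),(S['origin'],ray(S,*b[0]))))
print(dep(S,182,305),dep(S,172,295),dep(S,193,295))
```

```text
t 9.85 pos [ 0.5185 -0.0149  0.2504] q [-14.1864  -5.7768 105.442   -0.0011  80.5357  -8.0101] F [-0.0793 -0.2557 -0.1053] w 0.06001693401140307 jaw -6.176088422918337 zax [-0.0034  0.0008 -1.    ]
tool delta [-0.1903 -0.0104  0.0003]
(array([ 0.374 , -0.2397,  0.1633]), np.float64(0.00019398566373517244))
[ 0.3734 -0.2594  0.036 ] [ 0.355  -0.2396  0.0456] [ 0.3964 -0.2455  0.0456]
```

Emit:
{"fn": "jog_arm", "kwargs": {"motion": [[[-0.01,-0.001,0],0],[[-0.03,-0.002,0],0],[[-0.03,-0.002,0],0],[[-0.03,-0.002,0],0],[[-0.03,-0.002,0],0],[[-0.03,-0.001,0],0],[[-0.02,0,0],0],[[-0.01,0,0],0],[[0,0,0],0],[[0,0,0],0]]}}

```text
time: 10.68
tool_pos: [0.4887, -0.2028, 0.2517]
tcp_rot: [[0.107, 0.994, -0.001], [0.994, -0.107, 0.001], [0.001, -0.001, -1.0]]
contact_force: [0.1, -0.0, 0.5]
gripper_width: 0.06
```

Run:
```python
from m import *
rel(.4877,-.203,.126)
s=cap('wrist','wrist4');S=cap('side','side4')
c=np.zeros((384,800,3),np.uint8);c[:,:512]=s['img'];c[:,520:]=cv2.resize(S['img'][180:310,190:285],(280,384),interpolation=cv2.INTER_CUBIC)
cv2.imwrite('pics/crop4.png',c)
y=blob(s,(200,130,310,280),*Y);print(y[:2],onz(s,*y[0],.18,True))
```

```text
t 10.6833 pos [ 0.4887 -0.2028  0.2517] q [-34.8322  -4.4164 104.0381   0.0217  80.4714 -28.6912] F [ 0.0866 -0.0263  0.5416] w 0.06004143296885421 jaw -6.14458758894323 zax [-0.0011  0.0012 -1.    ]
tool delta [-0.0005 -0.0008  0.1257]
(array([255.5, 193.5]), array([250, 188,  12,  12, 144], dtype=int32)) [ 0.4869 -0.2011  0.18  ]
```

View pics/crop4.png

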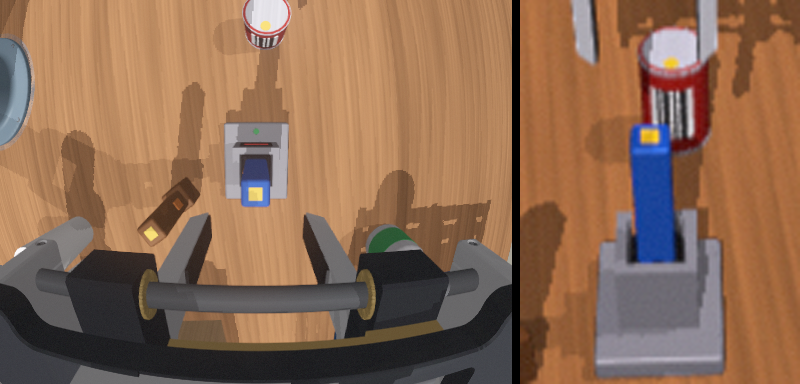

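The wand tail at (255,193) is centred between the open fingers, clear of the brown look-alike at (165,215). Descending to grip.

Emit:
{"fn": "jog_arm", "kwargs": {"motion": [[[0.0004,-0.001,0.008],0],[[0,0,0.015],0],[[0,0,0.015],0],[[0,0,0.015],0],[[0,0,0.015],0],[[0,0,0.015],0],[[0,0,0.015],0],[[0,0,0.012],0],[[0,0,0.01],0],[[0,0,0.0055],0],[[0,0,0],0],[[0,0,0],0]]}}

```text
time: 11.78
tool_pos: [0.4883, -0.2024, 0.1271]
tcp_rot: [[0.107, 0.994, 0.0], [0.994, -0.107, -0.0], [-0.0, 0.0, -1.0]]
contact_force: [-0.1, -0.6, -0.9]
gripper_width: 0.0604
```

Emit:
{"fn": "jog_arm", "kwargs": {"motion": [[[0,0,0],0],[[0,0,0],0],[[0,0,0],0],[[0,0,0],0],[[0,0,0],0],[[0,0,0],0],[[0,0,0],0],[[0,0,0],0],[[0,0,0],0],[[0,0,0],0],[[0,0,0],0]], "hand": 1, "squeeze": 15}}

```text
time: 12.7
tool_pos: [0.4882, -0.2025, 0.1271]
tcp_rot: [[0.107, 0.994, 0.0], [0.994, -0.107, -0.0], [-0.0, 0.0, -1.0]]
contact_force: [-0.0, -0.5, 1.1]
gripper_width: 0.0259
```

Gripped at 26 mm width. Since the tool can only yaw, the wand must pivot in the jaws: I lift it out, bring it to the tin side of the dock post, and use the post's edge to lever it to 45°.

Emit:
{"fn": "jog_arm", "kwargs": {"motion": [[[0,0,-0.004],0],[[0,0,-0.008],0],[[0,0,-0.01],0],[[0,0,-0.01],0],[[0,0,-0.01],0],[[0,0,-0.01],0],[[0,0,-0.01],0],[[0,0,-0.01],0],[[0,0,-0.008],0],[[0,0,-0.005],0],[[0,0,0],0],[[0,0,0],0]], "squeeze": 20}}

```text
time: 13.7
tool_pos: [0.4881, -0.2025, 0.212]
tcp_rot: [[0.107, 0.994, 0.0], [0.994, -0.107, -0.0], [-0.0, 0.0, -1.0]]
contact_force: [-0.4, -1.0, -2.9]
gripper_width: 0.0259
```

Emit:
{"fn": "jog_arm", "kwargs": {"motion": [[[0.004,0,0],0],[[0.008,0,0],0],[[0.01,0,0],0],[[0.01,0,0],0],[[0.01,0,0],0],[[0.01,0,0],0],[[0.006,0,0],0],[[0,0,0],0],[[0,0,0],0]]}}

```text
time: 14.45
tool_pos: [0.4944, -0.1444, 0.212]
tcp_rot: [[0.106, 0.994, 0.0], [0.994, -0.106, -0.0], [-0.0, 0.0, -1.0]]
contact_force: [-0.2, -0.3, -2.1]
gripper_width: 0.026
```

Run:
```python
from m import *
rel(.488,-.203,.25)
S=cap('side','side5');s=cap('top','top5')
c=np.zeros((400,800,3),np.uint8);c[:,:400]=cv2.resize(S['img'][120:320,140:340],(400,400));c[:,400:]=cv2.resize(s['img'][140:300,220:380],(400,400))
cv2.imwrite('pics/crop5.png',c)
```

```text
t 14.45 pos [ 0.4944 -0.1444  0.212 ] q [-28.8999  -4.6555 108.4432  -0.015   76.1955 -22.821 ] F [-0.1632 -0.2648 -2.1205] w 0.026000809141111317 jaw -6.07532907919915 zax [ 0.0001 -0.0004 -1.    ]
tool delta [-0.059  -0.0002 -0.038 ]
```

View pics/crop5.png

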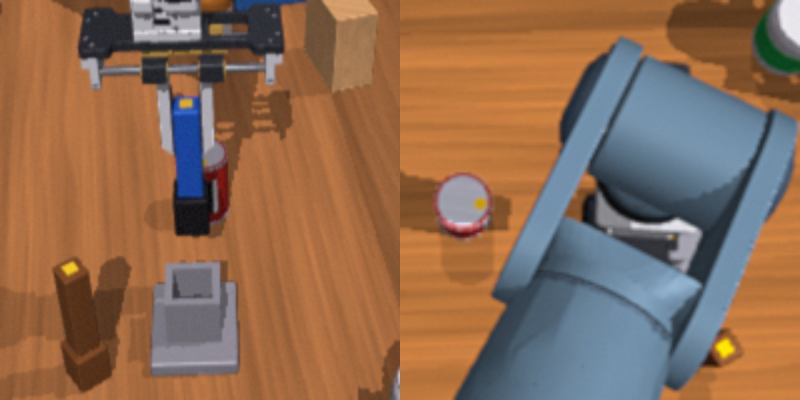

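The wand is out of the dock, vertical, on the tin side of the post. Lowering beside the post, then levering along an arc.

Emit:
{"fn": "jog_arm", "kwargs": {"motion": [[[0,0,0.004],0],[[0,0,0.007],0],[[0,0,0.008],0],[[0,0,0.008],0],[[0,0,0.008],0],[[0,0,0.008],0],[[0,0,0.007],0],[[0,0,0.005],0],[[-0.003,0,0],0],[[-0.004,0,0],0],[[-0.004,0,0],0],[[0,0,0],0]], "squeeze": 15}}

```text
time: 15.55
tool_pos: [0.4935, -0.1566, 0.1575]
tcp_rot: [[0.108, 0.994, 0.001], [0.994, -0.108, -0.001], [-0.0, 0.001, -1.0]]
contact_force: [-0.6, -0.7, -1.6]
gripper_width: 0.0261
```

Emit:
{"fn": "jog_arm", "kwargs": {"motion": [[[-0.004,0,-0.0004],0],[[-0.0042,0,-0.0004],0],[[-0.0042,0,-0.0004],0],[[-0.0042,0,-0.0003],0],[[-0.0042,0,0],0],[[-0.0042,0,0],0],[[-0.0042,0,0.0005],0],[[-0.0042,0,0.0007],0],[[-0.0042,0,0.0009],0],[[-0.0041,0,0.001],0],[[-0.004,0,0.0011],0],[[-0.004,0,0.0012],0]]}}

```text
time: 16.55
tool_pos: [0.4877, -0.2057, 0.153]
tcp_rot: [[0.107, 0.994, -0.0], [0.994, -0.107, -0.0], [-0.0, -0.0, -1.0]]
contact_force: [0.2, 2.0, 2.1]
gripper_width: 0.0259
```

Run:
```python
from m import *
rel(.488,-.203,.25)
S=cap('side','side6')
c=cv2.resize(S['img'][120:320,140:340],(500,500));cv2.imwrite('pics/crop6.png',c)
```

```text
t 16.55 pos [ 0.4877 -0.2057  0.153 ] q [-35.1357   0.9729 109.4154  -0.0193  69.6115 -28.9984] F [0.1593 2.0363 2.1474] w 0.02589157326741361 jaw -6.1305771944104075 zax [-0.0002 -0.0003 -1.    ]
tool delta [ 0.0026 -0.     -0.097 ]
```

View pics/crop6.png

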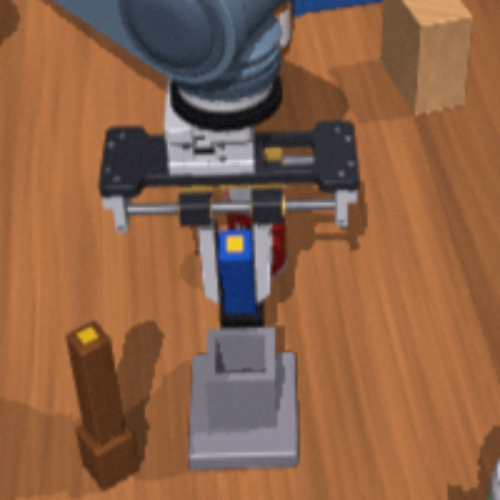

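The wand is pivoting as planned; its tail now leans over the post, away from the tin. Continuing to 45°, then squeezing firmly and rising.

Emit:
{"fn": "jog_arm", "kwargs": {"motion": [[[-0.004,0,0.0014],0],[[-0.004,0,0.0016],0],[[-0.0039,0,0.0018],0],[[-0.0037,0,0.002],0],[[-0.0036,0,0.0021],0],[[-0.0034,0,0.0022],0],[[-0.0028,0,0.002],0],[[0,0,0],0]]}}

```text
time: 17.27
tool_pos: [0.4849, -0.2309, 0.1394]
tcp_rot: [[0.107, 0.994, -0.0], [0.994, -0.107, -0.0], [-0.0, -0.0, -1.0]]
contact_force: [0.1, 1.2, -0.3]
gripper_width: 0.0259
```

Emit:
{"fn": "jog_arm", "kwargs": {"motion": [[[0,0,0],0],[[0,0,0],0],[[0,0,0],0],[[0,0,-0.002],0],[[0.001,0,-0.005],0],[[0.001,0,-0.008],0],[[0.002,0,-0.008],0],[[0.002,0,-0.008],0],[[0.002,0,-0.008],0],[[0.002,0,-0.006],0],[[0,0,0],0],[[0,0,0],0]], "squeeze": 50}}

```text
time: 18.27
tool_pos: [0.4864, -0.2205, 0.1855]
tcp_rot: [[0.107, 0.994, 0.001], [0.994, -0.107, -0.001], [-0.001, 0.001, -1.0]]
contact_force: [-1.0, -0.4, -2.6]
gripper_width: 0.0257
```

Run:
```python
from m import *
rel(.488,-.203,.25)
S=cap('side','side7');W=cap('wrist','wrist7');T=cap('top','top7')
c=np.zeros((500,800,3),np.uint8);c[:,:420]=cv2.resize(S['img'][170:290,190:290],(420,500),interpolation=cv2.INTER_CUBIC);c[:285,420:]=cv2.resize(W['img'],(380,285))
c[290:490,420:720]=cv2.resize(T['img'][190:290,220:370],(300,200))
cv2.imwrite('pics/crop7.png',c)
```

```text
t 18.2667 pos [ 0.4864 -0.2205  0.1855] q [-36.5496  -0.4977 107.292   -0.0045  73.1424 -30.4345] F [-0.9679 -0.4299 -2.5874] w 0.025739206902716572 jaw -6.113803728844273 zax [ 0.0008 -0.0007 -1.    ]
tool delta [ 0.0175 -0.0003 -0.0645]
```

View pics/crop7.png

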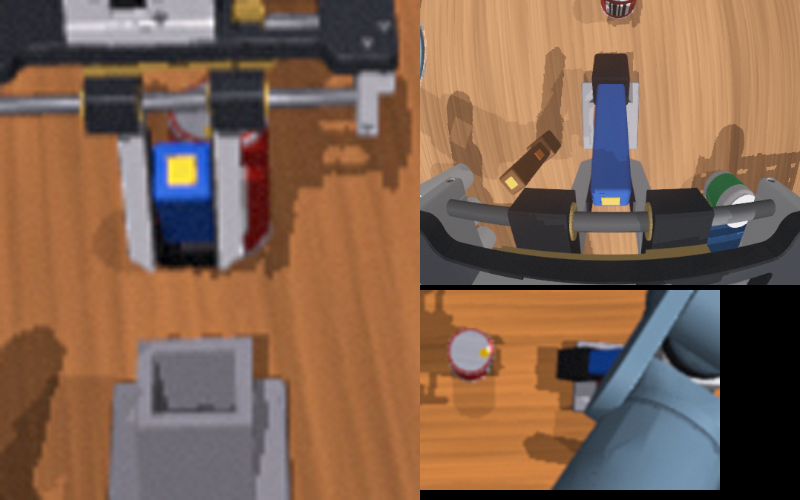

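In all three views the wand is held slanted in the jaws, with its nose towards the tin and clear of the dock. Measuring the slant from the handle's upper face.

```bash
cat > tilt.py <<'E'
from m import *
def cloud(s,m,fish):
    v,u=np.nonzero(m); z=s['z_map'][v,u]; D=np.array([ray(s,a,b,fish) for a,b in zip(u,v)]); c=D@s['orientation'][:,2]
    P=s['origin']+D/c[:,None]*z[:,None]; return P[z>0]
def tilt(W,S):
    tw=np.degrees
    c,st,m=blob(W,(190,60,330,290),*B); m=cv2.erode(m,np.ones((5,5),np.uint8))
    P=cloud(W,m,True)
    for _ in range(3):
        c0=P.mean(0); U,D,V=np.linalg.svd(P-c0,full_matrices=False); n=V[2]*np.sign(V[2][2]); r=(P-c0)@n; P=P[abs(r)<max(2*r.std(),.001)]
    u=V[0]*np.sign(V[0][2]); print('n',len(P),r.std(),'normal',n,'slant from horizontal by normal',tw(np.arccos(n[2])),'normal bearing',tw(np.arctan2(n[1],n[0])),'long axis',u,tw(np.arcsin(u[2])))
    y=blob(W,(200,225,320,290),*Y); ys=blob(S,(215,180,245,225),*Y); print(y[:2],ys[:2])
    p=tri((W['origin'],ray(W,*y[0],True)),(S['origin'],ray(S,*ys[0]))); print('tail',p)
    return c0,n,p[0]
E
python3 - <<'E'
from tilt import *
W=load('wrist7');S=load('side7'); c0,n,p=tilt(W,S)
st=manip.state();g=st['tool_pos']-st['tcp_rot'][:,2]*.019;print('grasp',g,'face pt dist from grasp along n',(c0-g)@n,'g->tail',p-g,np.linalg.norm(p-g))
# black head front-end row in wrist
h=cv2.cvtColor(W['img'],cv2.COLOR_BGR2HSV);col=h[60:280,256];print([(60+i,*map(int,c),round(float(W['z_map'][60+i,256]),3)) for i,c in enumerate(col) if i%6==0])
E
```

```text
n 5641 0.0005181722444895884 normal [0.0864 0.8057 0.586 ] slant from horizontal by normal 54.12758688479526 normal bearing 83.88150375644865 long axis [-0.0619 -0.5827  0.8103] 54.127574775003474
(array([256.5975, 270.4492]), array([245, 266,  24,  10, 236], dtype=int32)) (array([232.7692, 210.5385]), array([230, 208,   7,   6,  39], dtype=int32))
tail (array([ 0.4859, -0.221 ,  0.2388]), np.float64(0.001260554033707859))
grasp [ 0.4859 -0.2203  0.2034] face pt dist from grasp along n 0.03165462449147922 g->tail [ 0.     -0.0007  0.0355] 0.03547282098762582
[(60, 14, 118, 208, 0.337), (66, 14, 116, 209, 0.338), (72, 12, 125, 92, 0.34), (78, 7, 88, 64, 0.222), (84, 6, 77, 63, 0.216), (90, 5, 78, 59, 0.21), (96, 4, 62, 58, 0.204), (102, 2, 59, 56, 0.2), (108, 5, 55, 56, 0.2), (114, 112, 147, 147, 0.199), (120, 112, 152, 148, 0.0), (126, 112, 150, 148, 0.191), (132, 112, 154, 149, 0.187), (138, 112, 150, 150, 0.184), (144, 112, 156, 149, 0.18), (150, 112, 152, 151, 0.176), (156, 112, 151, 150, 0.174), (162, 112, 150, 151, 0.17), (168, 112, 149, 151, 0.167), (174, 112, 151, 150, 0.163), (180, 112, 152, 149, 0.161), (186, 111, 154, 151, 0.159), (192, 111, 155, 150, 0.156), (198, 111, 153, 150, 0.153), (204, 112, 148, 133, 0.152), (210, 112, 149, 132, 0.149), (216, 113, 148, 133, 0.146), (222, 112, 154, 131, 0.144), (228, 112, 150, 133, 0.143), (234, 112, 155, 132, 0.14), (240, 112, 151, 133, 0.137), (246, 112, 153, 132, 0.136), (252, 112, 151, 132, 0.136), (258, 110, 163, 195, 0.133), (264, 110, 153, 201, 0.136), (270, 23, 134, 244, 0.141), (276, 109, 12, 169, 0.146)]
```

Run:
```python
from tilt import *
W=load('wrist7');S=load('side7'); st=manip.state();g=st['tool_pos']-st['tcp_rot'][:,2]*.019
print('cam',W['origin'],W['orientation'],W['camera_matrix'][0])
def pt(u,v,rng):
    d=ray(W,u,v,True); z=W['z_map'][v,u]; return W['origin']+d*z/(1 if rng else W['orientation'][:,2]@d)
for rng in (0,1):
    print('rng',rng); 
    for v in (20,50,66): print('table',pt(256,v,rng))
    for v in (78,90,104,117,150,200,240,256,258,264,270): print(v,pt(256,v,rng)-g)
# side-view tail depth
for uv in ((233,210),(233,206),(233,218)): print('side',dep(S,*uv)-g)
# edges at tail corner: side image blue column
h=cv2.cvtColor(S['img'],cv2.COLOR_BGR2HSV);print([(v,*map(int,h[v,233]),(dep(S,233,v)-g).round(3).tolist()) for v in range(196,240,2)])
```

```text
cam [ 0.4935 -0.1456  0.3639] [[ 0.9944 -0.1022 -0.0285]
 [-0.1061 -0.9607 -0.2565]
 [-0.0012  0.2581 -0.9661]] [297.3186   0.     256.7518]
rng 0
table [ 0.5037 -0.0382  0.0124]
table [ 0.4999 -0.0736  0.0011]
table [ 0.4978 -0.0934  0.0001]
78 [ 0.0094  0.099  -0.0759]
90 [ 0.0083  0.0885 -0.0605]
104 [ 0.0072  0.0779 -0.046 ]
117 [ 0.0063  0.069  -0.0414]
150 [ 0.0044  0.0502 -0.015 ]
200 [0.0022 0.0283 0.0137]
240 [0.0008 0.0154 0.0345]
256 [0.0002 0.0095 0.0394]
258 [0.0002 0.0091 0.0406]
264 [-0.0003  0.0046  0.0383]
270 [-0.0009 -0.0005  0.0353]
rng 1
table [ 0.5021 -0.0546  0.0658]
table [ 0.4992 -0.081   0.0385]
table [ 0.4974 -0.0976  0.0294]
78 [ 0.0093  0.0974 -0.0604]
90 [ 0.0083  0.0877 -0.0491]
104 [ 0.0073  0.0778 -0.0382]
117 [ 0.0063  0.0692 -0.036 ]
150 [ 0.0044  0.0504 -0.0138]
200 [0.0022 0.0284 0.0139]
240 [0.0009 0.0164 0.0366]
256 [0.0004 0.0113 0.0427]
258 [0.0004 0.011  0.0441]
264 [-0.      0.007   0.0424]
270 [-0.0005  0.0025  0.0402]
side [ 0.0011 -0.001   0.037 ]
side [0.002  0.0073 0.039 ]
side [-0.     -0.0058  0.022 ]
[(196, 120, 16, 94, [0.015, 0.209
[... 239 characters left out ...]
8, 25, 181, 247, [0.002, 0.003, 0.038]), (210, 26, 193, 248, [0.001, -0.001, 0.037]), (212, 26, 191, 250, [0.001, -0.004, 0.035]), (214, 132, 47, 196, [0.001, -0.004, 0.03]), (216, 110, 198, 219, [0.0, -0.009, 0.03]), (218, 111, 200, 120, [-0.0, -0.006, 0.022]), (220, 110, 207, 85, [0.0, 0.006, 0.006]), (222, 111, 207, 85, [0.001, 0.015, -0.008]), (224, 111, 203, 84, [0.001, 0.029, -0.026]), (226, 112, 216, 85, [0.002, 0.043, -0.046]), (228, 125, 77, 66, [0.002, 0.054, -0.061]), (230, 150, 18, 29, [0.002, 0.05, -0.063]), (232, 98, 128, 16, [0.002, 0.06, -0.079]), (234, 12, 154, 96, [0.008, 0.174, -0.2]), (236, 13, 157, 183, [0.007, 0.17, -0.202]), (238, 12, 159, 181, [0.007, 0.162, -0.201])]
```

Run:
```python
from tilt import *
for f,g in(('side4',None),('side5',np.array([.4944,-.1444,.231])),('side6',np.array([.4877,-.2057,.172])),('side7',np.array([.4864,-.2205,.2045]))):
    S=load(f)
    if g is None: g=np.array([.4877,-.2025,.146])
    y=blob(S,(210,150,255,235),*Y); u,v=y[0]; m=y[2]; P=cloud(S,m,False); print(f,y[0],'tail-g',P.mean(0)-g)
    h=cv2.cvtColor(S['img'],cv2.COLOR_BGR2HSV); bm=blob(S,(210,150,255,285),*B)[2]; vv=np.nonzero(bm.any(1))[0]
    print([(v,(dep(S,round(u),v)-g).round(3).tolist()) for v in range(vv.min(),vv.max()+8,3)])
```

```text
side4 [233.5 225.5] tail-g [-0.0001  0.0018  0.0357]
[(222, [0.002, 0.012, 0.035]), (225, [0.001, 0.002, 0.037]), (228, [0.0, -0.004, 0.035]), (231, [-0.001, -0.011, 0.034]), (234, [-0.001, -0.009, 0.024]), (237, [-0.001, -0.01, 0.017]), (240, [-0.002, -0.011, 0.01]), (243, [-0.002, -0.009, -0.0]), (246, [-0.037, -0.658, 0.679]), (249, [-0.003, -0.012, -0.014]), (252, [-0.003, -0.012, -0.022]), (255, [-0.003, -0.01, -0.034]), (258, [-0.004, -0.008, -0.044]), (261, [-0.004, -0.01, -0.051]), (264, [-0.004, -0.008, -0.062]), (267, [-0.005, -0.007, -0.072]), (270, [-0.006, -0.022, -0.064]), (273, [-0.006, -0.024, -0.07])]
side5 [232.2857 171.2857] tail-g [-0.      0.0014  0.0354]
[(169, [0.0, 0.007, 0.036]), (172, [-0.001, -0.003, 0.037]), (175, [-0.002, -0.008, 0.034]), (178, [-0.002, -0.012, 0.03]), (181, [-0.002, -0.01, 0.021]), (184, [-0.003, -0.01, 0.014]), (187, [-0.003, -0.011, 0.008]), (190, [-0.003, -0.009, -0.001]), (193, [-0.004, -0.01, -0.008]), (196, [-0.004, -0.012, -0.014]), (199, [-0.004, -0.009, -0.024]), (202, [-0.005, -0.011, -0.03]), (205, [-0.005, -0.009, -0.039]), (
[... 408 characters left out ...]
23, [0.046, 0.169, -0.147]), (226, [0.045, 0.166, -0.154]), (229, [0.045, 0.169, -0.167]), (232, [0.044, 0.163, -0.171]), (235, [0.043, 0.154, -0.172]), (238, [0.042, 0.143, -0.171]), (241, [0.041, 0.131, -0.168]), (244, [0.04, 0.123, -0.169]), (247, [0.038, 0.113, -0.17]), (250, [0.037, 0.105, -0.171])]
side7 [232.7692 210.5385] tail-g [ 0.0001 -0.001   0.0348]
[(204, [0.002, 0.009, 0.041]), (207, [0.001, 0.004, 0.039]), (210, [0.001, -0.001, 0.036]), (213, [0.0, -0.004, 0.031]), (216, [-0.0, -0.009, 0.029]), (219, [-0.001, -0.004, 0.017]), (222, [0.0, 0.015, -0.009]), (225, [0.001, 0.037, -0.038]), (228, [0.002, 0.054, -0.063]), (231, [0.001, 0.054, -0.071]), (234, [0.007, 0.174, -0.201])]
```

Run:
```python
from tilt import *
S=load('side6');g=np.array([.4877,-.2057,.172])
y=blob(S,(225,208,243,228),*Y);print(y[0],cloud(S,y[2],False).mean(0)-g,[(v,(dep(S,233,v)-g).round(3).tolist()) for v in range(209,250,3)])
```

```text
[233.5 217. ] [0.0004 0.0013 0.0353] [(209, [0.01, 0.176, -0.104]), (212, [0.001, 0.014, 0.036]), (215, [-0.0, 0.006, 0.036]), (218, [-0.001, -0.0, 0.034]), (221, [-0.001, -0.007, 0.033]), (224, [-0.002, -0.009, 0.027]), (227, [-0.002, -0.004, 0.015]), (230, [-0.002, -0.002, 0.005]), (233, [-0.002, 0.007, -0.012]), (236, [-0.002, 0.012, -0.025]), (239, [-0.002, 0.018, -0.04]), (242, [-0.002, 0.024, -0.054]), (245, [-0.002, 0.032, -0.072]), (248, [-0.003, 0.029, -0.077])]
```

The wand swivelled about its tail end (35 mm above the nominal grasp point), not about the pad centre, so the slant is 54° from horizontal and about 9° more is needed. The tail offset is steady and the wand is held, so I lever again with the measured pivot.

Emit:
{"fn": "jog_arm", "kwargs": {"motion": [[[-0.003,0,0.006],0],[[-0.003,0,0.008],0],[[-0.003,0,0.009],0],[[-0.002,0,0.009],0],[[-0.002,0,0.007],0],[[0,0,0.0034],0],[[-0.002,0,0],0],[[-0.002,0,0],0],[[0,0,0],0]], "squeeze": 25}}

```text
time: 19.17
tool_pos: [0.4843, -0.237, 0.1425]
tcp_rot: [[0.107, 0.994, -0.0], [0.994, -0.107, 0.001], [0.001, -0.001, -1.0]]
contact_force: [-0.0, 3.2, -1.0]
gripper_width: 0.0257
```

Emit:
{"fn": "jog_arm", "kwargs": {"motion": [[[-0.0022,0,0.0013],0],[[-0.0022,0,0.0013],0],[[-0.0022,0,0.0014],0],[[-0.0022,0,0.0014],0],[[-0.0022,0,0.0014],0],[[-0.0022,0,0.0014],0],[[-0.0021,0,0.0015],0],[[-0.002,0,0.0015],0],[[-0.002,0,0.0015],0],[[0,0,0],0]]}}

```text
time: 20.0
tool_pos: [0.4823, -0.257, 0.1296]
tcp_rot: [[0.107, 0.994, 0.0], [0.994, -0.107, -0.0], [-0.0, 0.0, -1.0]]
contact_force: [-0.4, 3.2, -1.9]
gripper_width: 0.0257
```

Run:
```python
from tilt import *
rel(.488,-.203,.25)
W=cap('wrist','wrist8');S=cap('side','side8'); c0,n,p=tilt(W,S)
st=manip.state();g=st['tool_pos']-st['tcp_rot'][:,2]*.019;print('face dist',(c0-g)@n,'g->tail',p-g)
```

```text
t 20.0 pos [ 0.4823 -0.257   0.1296] q [-39.9362   4.9681 107.9006  -0.0101  67.1201 -33.7795] F [-0.3566  3.2424 -1.9107] w 0.025714973560651458 jaw -6.152725373986024 zax [ 0.     -0.0003 -1.    ]
tool delta [ 0.0543 -0.0001 -0.1204]
n 6925 0.0005056386428678837 normal [0.0712 0.6685 0.7403] slant from horizontal by normal 42.24577487180307 normal bearing 83.91925144198233 long axis [-0.0767 -0.7363  0.6723] 42.24569416923567Traceback (most recent call last):
  File "<stdin>", line 3, in <module>
  File "tilt.py", line 12, in tilt
    y=blob(W,(200,225,320,290),*Y); ys=blob(S,(215,180,245,225),*Y); print(y[:2],ys[:2])
                                       ~~~~^^^^^^^^^^^^^^^^^^^^^^^^
  File "m.py", line 6, in blob
    n,l,st,c=cv2.connectedComponentsWithStats(m); i=1+np.argmax(st[1:,4]); return c[i],st[i],(l==i).astype(np.uint8)
                                                      ~~~~~~~~~^^^^^^^^^^
    return _wrapfunc(a, 'argmax', axis=axis, out=out, **kwds)
    return bound(*args, **kwds)
ValueError: attempt to get argmax of an empty sequence
```

Emit:
{"fn": "jog_arm", "kwargs": {"motion": [[[0,0,0],0],[[0,0,0],0],[[0,0,0],0],[[0.001,0,-0.003],0],[[0.002,0,-0.006],0],[[0.003,0,-0.008],0],[[0.003,0,-0.01],0],[[0.003,0,-0.01],0],[[0.003,0,-0.008],0],[[0.002,0,-0.005],0],[[0,0,0],0],[[0,0,0],0]], "squeeze": 55}}

```text
time: 21.1
tool_pos: [0.4843, -0.2396, 0.1802]
tcp_rot: [[0.107, 0.994, 0.001], [0.994, -0.107, -0.001], [-0.0, 0.001, -1.0]]
contact_force: [0.3, 0.1, -2.6]
gripper_width: 0.0256
```

```bash
sed -i 's/(215,180,245,225),\*Y/(215,180,245,250),*Y/' tilt.py
python3 - <<'E'
from tilt import *
rel(.488,-.203,.25)
W=cap('wrist','wrist9');S=cap('side','side9'); c0,n,p=tilt(W,S)
st=manip.state();g=st['tool_pos']-st['tcp_rot'][:,2]*.019;print('g',g,'face dist',(c0-g)@n,'g->tail',p-g)
u=(p-g)
y=blob(S,(215,180,245,250),*Y);print('tail depth',cloud(S,y[2],False).mean(0)-g)
# head/handle boundary & tail edge along wrist column
def pt(u,v):
    d=ray(W,u,v,True); return W['origin']+d*W['z_map'][v,u]/(W['orientation'][:,2]@d)
h=cv2.cvtColor(W['img'],cv2.COLOR_BGR2HSV)
for v in range(60,280,4): print(v,h[v,256].tolist(),(pt(256,v)-g).round(4).tolist())
E
```

```text
t 21.1 pos [ 0.4843 -0.2396  0.1802] q [-38.3506   0.7033 106.6691  -0.006   72.584  -32.2341] F [ 0.3457  0.1047 -2.6463] w 0.025584234125529154 jaw -6.114676479227878 zax [ 0.0005 -0.0006 -1.    ]
tool delta [ 0.0368 -0.0002 -0.0698]
n 6859 0.0005116354646448577 normal [0.0715 0.673  0.7362] slant from horizontal by normal 42.59253547338622 normal bearing 83.93361087742765 long axis [-0.075  -0.7324  0.6768] 42.59233365919196
(array([257.1883, 270.1234]), array([245, 267,  25,   7, 154], dtype=int32)) (array([232.5, 220.5]), array([230, 218,   6,   6,  36], dtype=int32))
tail (array([ 0.4838, -0.2406,  0.2332]), np.float64(0.00027966945192390674))
g [ 0.4838 -0.2395  0.1983] face dist 0.03669069232709269 g->tail [-0.0001 -0.0011  0.0349]
tail depth [ 0.0001 -0.0004  0.0342]
60 [4, 70, 55] [0.0107, 0.1083, -0.0445]
64 [6, 68, 56] [0.0103, 0.1047, -0.0395]
68 [0, 56, 55] [0.01, 0.1017, -0.0377]
72 [2, 60, 55] [0.0097, 0.0987, -0.0347]
76 [177, 47, 60] [0.0094, 0.0956, -0.0306]
80 [172, 51, 55] [0.0091, 0.0928, -0.029]
84 [176, 39, 52] [0.0088, 0.0902, -0.0285]
88 [170, 49, 47] [0.008
[... 1425 characters left out ...]
, 146] [0.002, 0.0248, 0.0282]
220 [112, 159, 144] [0.0018, 0.0231, 0.029]
224 [112, 154, 144] [0.0017, 0.0219, 0.0311]
228 [112, 159, 144] [0.0015, 0.0201, 0.0317]
232 [112, 158, 145] [0.0013, 0.0181, 0.0319]
236 [112, 153, 145] [0.0012, 0.017, 0.034]
240 [112, 159, 144] [0.001, 0.0157, 0.0357]
244 [111, 159, 144] [0.0008, 0.0138, 0.036]
248 [112, 160, 143] [0.0007, 0.0128, 0.0382]
252 [112, 160, 143] [0.0006, 0.0116, 0.0398]
256 [112, 159, 143] [0.0005, 0.0102, 0.0412]
260 [110, 149, 197] [0.0003, 0.0087, 0.0422]
264 [110, 159, 205] [-0.0, 0.0057, 0.0405]
268 [23, 142, 216] [-0.0005, 0.0014, 0.037]
272 [23, 138, 237] [-0.0012, -0.0048, 0.0306]
276 [14, 115, 202] [-0.0176, -0.1511, -0.1985]
```

The slant reads 42.6° after release from the post, steady, with the tail offset unchanged. The target for the nose is (0.5023, -0.1146, 0.1127), so I shift about (+9.4, -1.7, +13) mm in the tool frame and yaw +0.054.

Emit:
{"fn": "jog_arm", "kwargs": {"motion": [[[0.001,-0.0002,0.001],0],[[0.002,-0.0003,0.002],0],[[0.002,-0.0004,0.003],0],[[0.002,-0.0004,0.003],0],[[0.0015,-0.0003,0.0025],0],[[0.0009,-0.0001,0.0015],0],[[0,0,0],0.018],[[0,0,0],0.018],[[0,0,0],0.018],[[0,0,0],0],[[0,0,0],0]], "squeeze": 60}}

```text
time: 22.12
tool_pos: [0.4836, -0.2302, 0.1671]
tcp_rot: [[0.16, 0.987, 0.0], [0.987, -0.16, -0.0], [-0.0, 0.0, -1.0]]
contact_force: [-0.0, -0.2, -2.0]
gripper_width: 0.0256
```

```bash
cat > fin.py <<'E'
from tilt import *
def fin(k):
    rel(.4836,-.2301,.1672)
    W=cap('wrist','wrist'+k);S=cap('side','side'+k);T=cap('top','top'+k); c0,n,p=tilt(W,S)
    st=manip.state();g=st['tool_pos']-st['tcp_rot'][:,2]*.019
    y=blob(S,(215,180,245,250),*Y);q=cloud(S,y[2],False).mean(0);print('tail-g tri/depth',p-g,q-g)
    hd=n[:2]/np.linalg.norm(n[:2]); d=np.r_[hd*n[2],-np.hypot(*n[:2])]; t=(p+q)/2; nose=t+.16*d
    e=lidc(T,(225,203,262,240));a=onz(T,*e[0],.09); yd=blob(T,(225,203,262,240),*Y);b=onz(T,*yd[0],.09);dd=b-a
    print('tin top-view',a,'bearing',np.degrees(np.arctan2(dd[1],dd[0])))
    for tin,be in(((.5185,-.0148),-99.2),(a[:2],-99.2)):
        r=np.radians(be);M=np.r_[tin[0]+.0275*np.cos(r),tin[1]+.0275*np.sin(r),.045]; s=(M-nose)@d; print('nose',nose,'dir bearing',np.degrees(np.arctan2(d[1],d[0])),'dist',s,np.linalg.norm(M-nose),'miss',nose+s*d-M)
    return W,S,T
E
python3 - <<'E'
from fin import *
W,S,T=fin('10')
c=np.zeros((500,800,3),np.uint8);c[:,:420]=cv2.resize(S['img'][170:290,190:290],(420,500),interpolation=cv2.INTER_CUBIC);c[:285,420:]=cv2.resize(W['img'],(380,285))
c[290:490,420:720]=cv2.resize(T['img'][190:290,220:370],(300,200));cv2.imwrite('pics/crop10.png',c)
E
```

```text
t 22.1167 pos [ 0.4836 -0.2302  0.1671] q [-37.5968   0.8844 107.9364  -0.0014  71.1582 -28.3629] F [-0.0069 -0.1919 -2.0277] w 0.025569772512541215 jaw -9.233513549899563 zax [ 0.0003 -0.0002 -1.    ]
tool delta [ 0.0002  0.     -0.0001]
n 6852 0.0005102499563142238 normal [0.1104 0.6676 0.7363] slant from horizontal by normal 42.58188163251842 normal bearing 80.6060917750853 long axis [-0.1161 -0.7271  0.6766] 42.58144218236421
(array([257.0449, 270.0833]), array([245, 267,  24,   7, 156], dtype=int32)) (array([232.4286, 222.4286]), array([230, 220,   6,   6,  35], dtype=int32))
tail (array([ 0.4834, -0.2314,  0.2198]), np.float64(0.0013075371610740732))
tail-g tri/depth [-0.0001 -0.0012  0.0338] [ 0.0006 -0.0014  0.0338]
tin top-view [ 0.52   -0.0164  0.09  ] bearing -100.52057869113357
nose [ 0.503  -0.1153  0.1115] dir bearing 80.6060917750853 dist 0.09960845737557732 0.09962043416677341 miss [ 0.0009 -0.001  -0.0009]
nose [ 0.503  -0.1153  0.1115] dir bearing 80.6060917750853 dist 0.09860393708849502 0.09860683512748611 miss [-0.0007 -0.0001 -0.0002]
```

View pics/crop10.png

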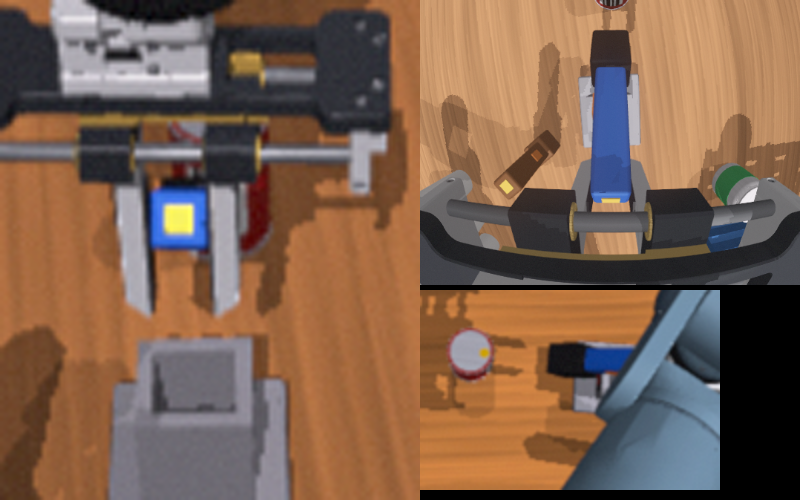

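The wand is slanted at the tin, clear of the dock, and nothing else has moved. One last check for creep after a second's pause, plus an independent top-view check of the nose edge.

Emit:
{"fn": "jog_arm", "kwargs": {"motion": [[[0,0,0],0],[[0,0,0],0],[[0,0,0],0],[[0,0,0],0],[[0,0,0],0],[[0,0,0],0],[[0,0,0],0],[[0,0,0],0],[[0,0,0],0],[[0,0,0],0],[[0,0,0],0],[[0,0,0],0]]}}

```text
time: 23.27
tool_pos: [0.4834, -0.2301, 0.1669]
tcp_rot: [[0.16, 0.987, 0.0], [0.987, -0.16, -0.0], [-0.0, 0.0, -1.0]]
contact_force: [-1.0, -0.0, -1.7]
gripper_width: 0.0256
```

Run:
```python
from fin import *
W,S,T=fin('11')
h=cv2.cvtColor(T['img'],cv2.COLOR_BGR2HSV)
pc=T['orientation'].T@(np.array([.505,-.103,.125])-T['origin']);uv=T['camera_matrix']@(pc/pc[2]);print('predicted nose top edge px',uv[:2])
v=int(round(uv[1]));print([(u,int(h[v,u,2]),dep(T,u,v).round(4).tolist()) for u in range(280,296,2)])
```

```text
t 23.2667 pos [ 0.4834 -0.2301  0.1669] q [-37.5927   0.8877 107.955   -0.0014  71.1559 -28.3681] F [-0.968  -0.0487 -1.7144] w 0.02558230669344951 jaw -9.22410528714446 zax [ 0. -0. -1.]
tool delta [ 0.      0.0001 -0.0003]
n 6868 0.0005099326718222461 normal [0.1105 0.6678 0.7361] slant from horizontal by normal 42.59859227889029 normal bearing 80.60274610144288 long axis [-0.1159 -0.7269  0.6769] 42.5980866622401
(array([257.0506, 270.1203]), array([245, 267,  24,   7, 158], dtype=int32)) (array([232.4286, 222.4286]), array([230, 220,   6,   6,  35], dtype=int32))
tail (array([ 0.4834, -0.2313,  0.2196]), np.float64(0.001393437443471537))
tail-g tri/depth [-0.0001 -0.0011  0.0338] [ 0.0006 -0.0009  0.0335]
tin top-view [ 0.52   -0.0164  0.09  ] bearing -100.5711642860661
nose [ 0.503  -0.115   0.1112] dir bearing 80.60274610144288 dist 0.09917747972499728 0.09919013303426095 miss [ 0.0008 -0.001  -0.0009]
nose [ 0.503  -0.115   0.1112] dir bearing 80.60274610144288 dist 0.09817404795514242 0.09817768007405624 miss [-0.0008 -0.0001 -0.0003]
predicted nose top edge px [281.9917 223.0029]
[(280, 136, [0.5209, -0.1074, 0.0012]), (282, 141, [0.5213, -0.1129, -0.0034]), (284, 42, [0.5047, -0.1076, 0.1259]), (286, 24, [0.5041, -0.1118, 0.1297]), (288, 19, [0.5032, -0.1159, 0.1357]), (290, 19, [0.5027, -0.1202, 0.1379]), (292, 23, [0.5024, -0.1246, 0.1393]), (294, 24, [0.5015, -0.1286, 0.145])]
```

```bash
python3 -c "
from plant import manip
print(manip.hand_in())"
```

```text
the job is handed in; nothing more can be done
None
```

The tin is turned and left standing with its barcode facing the dock. The scanner is held in the air, slanted and aimed at the barcode. I handed the job in at about 23 s of the 61 s; it reports no verdict.

- **Tin:** I turned it about 107° on the spot. From above, the dot on the lid bears -99.3° in the wrist view and -100.5° in the top view. The dock bears -99.1° from the tin.
- **Getting the slant:** The tool could only yaw, so I lifted the scanner out and levered it to its slant in the jaws against the dock post's edge. It pivoted near its tail instead of at the pads, so it took two pushes and the jaws now hold it close to the tail.
- **Final pose:** The slant is 42.6° from horizontal, about 2.4° short of 45°. The window is about 99 mm from the barcode and the aim misses its middle by about 1–2 mm. Nothing crept over a 1 s wait.
- **Clearances:** Only the scanner's weight shows at the wrist. It is clear of the dock by calculation and in the pictures. The other groceries and the brown look-alike were not touched.
- **Disagreements:** The tin's position differs by about 2 mm between the top and wrist views. The top view puts the nose edge about 3 mm further back than predicted. Neither changes the result by more than a few mm.

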